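# Turn a crate lid over down the flipping chute

### The job

The plywood crate lid leans in the wooden rack with its smooth face outward. Turn it over with the aluminium flipping chute so that its cleats face up for the label: lay it smooth face down on the upper part of the slope, let go there, and let it slide down by itself until it rests on the stop at the foot. Do not drop or throw it, and leave the jars where they are.

Things in the scene. Friction and masses are not known exactly. Their poses are not given: they have to be found in the camera images.
- lid_center (a point): Centre of the loose plywood crate lid's board, half-way through it: 80 mm wide (x), 150 long (y), 8 thick (z), about 110 g. +z face smooth; on the -z face two cleats across, each 64 (x) by 12 (y) by 8 mm high, 25 mm either side of the centre in y. At the start it leans 30 degrees from vertical in the rack, +y up the lean, smooth face outward and up, cleats against the rack.
- lid_end (a point): Middle of the lid's upper end edge, 75 mm from lid_center along lid +y; same axes. The last 44 mm of the lid at this end are plain 8 mm board; the top 55 mm stand free of the rack on both faces.
- rack: Fixed wooden lid rack, base 140 (x) by 120 mm (y), origin under the base. Its back board, 110 mm wide, leans 30 degrees from vertical with its top towards the rack's +y, 105 mm above the table; a ledge with a lip reaching 12 mm up the lid carries the lid's lower end. The lid's x lies along the rack's x at the start, its centre 93 mm above the table.
- chute: Fixed flipping chute of smooth aluminium sheet on a 130 (x) by 170 mm (y) base, origin at the centre of its underside, x across, +y downhill. One straight 50 degree slope 165 mm long and 104 mm wide inside, side walls 14 mm above the sheet, a stop across its foot (22 mm above the sheet, square to it). Foot corner of sheet and stop: y = +50 mm, 12 mm up. The lid slides on it by itself.
- chute_head (a point): Middle of the upper edge of the chute's slope, on the sheet's surface (y = -56 mm, 138 mm up from the chute's origin); axes as the chute. The sheet is 4 mm thick, open space under it but for two 8 mm rods 45 mm either side of the middle. Nothing stands beyond this edge (to -y), so a lid laid on the slope may stick out past it, here by 55 mm when its lower end is 70 mm up the slope from the stop.
- chute_seat (a point): Where the lid's centre comes to lie when the lid rests at the foot of the slope, lower end on the stop: 75 mm up the slope from the stop, 4 mm off the sheet (y = +5 mm, 72 mm up from the chute's origin); axes as the chute.
- jar0_mid (a point): Centre (half-way up) of a bystander: full closed glass jar with black cap, 68 mm diameter, 95 mm tall, loose, about 0.38 kg, standing on the table.
- jar1_mid (a point): Centre (half-way up) of a bystander: full closed glass jar with black cap, 68 mm diameter, 95 mm tall, loose, about 0.38 kg, standing on the table.
- jar2_mid (a point): Centre (half-way up) of a bystander: full closed glass jar with black cap, 68 mm diameter, 95 mm tall, loose, about 0.38 kg, standing on the table.

How it is judged:
On the way:
1. the lid touches the upper part of the chute's slope smooth face down (centre at least 20 mm higher than when it rests on the stop) (contact force between lid and chute above 0.05 N and angle between lid_center's own z axis and vertical above 1.95 rad and z of lid_center in the frame of chute_seat above 0.02 m and horizontal distance between lid_center and chute_seat below 0.09 m).
At the end, for the whole second after the job is handed in: The lid lies still on the chute's slope, flat on its smooth face with the cleats up (within 8 degrees of the slope), straight (within 11 degrees), resting at the stop (its centre within 20 mm of chute_seat), and nothing holds it (angle between lid_center's own z axis and vertical between 2.13 and 2.41 rad and angle between the x axis of lid_center and the x axis of chute, either way round below 0.2 rad and distance between lid_center and chute_seat below 0.02 m and linear speed of lid below 0.02 m/s and angular speed of lid below 0.1 rad/s and contact force between the fingers and lid below 0.05 N); the robot touches nothing.
It fails at once if the gripper touches the lid low in the chute (its centre less than 10 mm higher than when it rests on the stop): it must slide down by itself (contact force between the fingers and lid above 0.5 N and z of lid_center in the frame of chute_seat below 0.01 m and horizontal distance between lid_center and chute_seat below 0.06 m).
It fails at once if the lid is dropped or thrown (faster than 1.6 m/s) (linear speed of lid above 1.6 m/s).
It fails at once if a jar is shifted by more than 20 mm or tipped (distance of any of jar0_mid, jar1_mid, jar2_mid from where it was at the start of the episode above 0.02 m).
It also fails if it takes over 42 s, if anything falls off the work surface, if the arm or the gripper's body presses on something with over 40 N, if the wrist force passes 120 N, or if a joint passes its speed limit or range.

### The arm

A 6-joint arm with a two-finger parallel gripper is mounted at the origin on the work surface. World frame = base frame: x ahead of the robot, y to its left, z up, the work surface at z = 0. Lengths are in m, angles in rad, forces in N, time in s.
With the tool pointing down it reaches from about 0.275 to 0.75 m from the base axis. Payload 10.2 kg.
Tool frame: the origin (TCP) lies at the very end of the fingers, on their centre line; the grasp point (between the pads) lies 19 mm behind it; z points along the fingers, y is the line along which they close (so a half turn about z gives the same grasp; the last joint's range is limited). The gripper opens to 88 mm and grips with 3 to 60 N. Pads are 18 mm wide; open, the fingers measure 123 mm over their backs; the gripper's body (75 mm by 187 mm) begins 45 mm behind the grasp point.
Start: joints at [0.882, 0.313, 1.498, -0, 1.331, -0.223], TCP at [0.236, 0.469, 0.239] pointing down, gripper open.
Joint ranges: [-2.94, 2.94], [-0.97, 2.17], [0.19, 2.56], [-1.23, 4.37], [0.02, 3.11], [-2.88, 2.88]. Speed limits (rad/s): [2.39, 2.39, 3.01, 3.14, 3.14, 3.14].

### API

Orientations are given as [roll, pitch, yaw] about the fixed x, y, z axes, in that order (R = Rz(yaw) Ry(pitch) Rx(roll)).
In Python, from plant import bot gives the robot as it stands.
- The arm moves only by the tool send_rows, never from a script. Its argument "plan" is one flat list of numbers, 5 for each row, row after row: the finger opening in cm, from 0 to 8.81, then the shift along the world's x, y, z in cm, then the turn about the world's z in rad. In form: [hand, x, y, z, twist, hand, x, y, z, twist, ...]. A call has 1 to 5 rows; each row shifts and turns the commanded pose from where the row before left it; what a row does not reach is not made up. A row lasts 1/12 s, in which the tool goes at most 41.7 mm and 7.16 degrees, less where a joint would pass 70% of its speed; a pose out of reach is approached as far as the arm can. A call with a gripper value outside its range is refused whole. The fingers move at their own pace and stop on an object; "grip_force" is the grip in N (left out, the last holds). Time passes only in rows, so rows that do not move let the fingers close. It gives the time, the measured TCP pose, the force, the opening and the grip force at its end, in the units of the state.
- bot.sense(): the state, without advancing time (a new reading comes with each control period).
- bot.camera(name): name is "scene" or "top" or "wrist"; returns (picture, depth): 400x640x3 uint8, blue, green, red; 400x640 float32, m along the optical axis (not along the pixel's ray), 0 where there is no reading.
- bot.camera_model(name): a dict with "camera_matrix" (3x3 intrinsics, pixels), "dist_coeffs" ([k1, k2, p1, p2, k3] as OpenCV has them; the pictures are not rectified), "camera_from_world" (4x4, takes a point from world to camera coordinates); the wrist camera has in their place "tool_from_camera" (4x4, takes a point from camera to tool coordinates, whose origin is the TCP and whose axes are the flange's). Camera axes: x right, y down, z forward; pixel columns grow to the right and rows downward; lengths in m; the calibration is good to about 2 mm. A picture is of the moment at which its call begins: read the wrist's pose just before it. camera_model takes no time and is no camera call.
- bot.job_done(): hands the job in; it is judged then, once.
The state is a dict: "clock": time; "qpos": joint angles; "dq": joint speeds; "joint_efforts": joint torques, N m; "tool_pos": TCP position; "tcp_rot": TCP orientation; "force": force on the tool from outside, world axes, zero at the start; "wrist_torque": the same for the moment, N m; "finger_gap": finger opening in m; "finger_force": force on a finger pad.
Only numpy, scipy, OpenCV 4.12 (cv2) and the standard library are available. Lean on these libraries where they do the work, as an engineer would, in place of code of your own. Each camera call takes 0.05 s, during which the arm holds its last target. There are 200 camera calls.

## Working session

There is one attempt and no reset: what is moved stays moved. The work goes in short steps, Python scripts to look and compute and a tool call to move; the robot and the scene stay as the last step left them, time stands still between calls to the robot, and variables do not carry over. Pictures are saved under pics/ and viewed, at most 12 in all, crops included, and the job is handed in when it is done.

Besides the shell and the picture viewer there is one more tool, called as a command line: name --argument value ..., lists and objects as JSON in quotes. send_rows: Moves the arm, as the interface text tells. Its arguments: {"type":"object","properties":{"plan":{"type":"array","items":{"type":"number"}},"grip_force":{"type":"number"}},"required":["plan"]}

```bash
ls; mkdir -p pics; python3 - <<'E'
from plant import bot
import cv2,numpy as np
print(bot.sense())
for n in ("scene","top"):
    p,d=bot.camera(n); cv2.imwrite(f"pics/{n}0.png",p); np.save(f"pics/{n}0.npy",d)
    print(n,{k:np.round(v,4).tolist() for k,v in bot.camera_model(n).items()})
print(bot.camera_model("wrist"))
E
```

```text
pics
{'clock': 0.0, 'qpos': array([ 8.81570442e-01,  3.13452688e-01,  1.49840472e+00, -9.22841429e-06,
        1.33096668e+00, -2.23395731e-01]), 'dq': array([ 0.00092777, -0.000145  , -0.00144329,  0.00166292, -0.00065633,
        0.00172272]), 'joint_efforts': array([ 1.60581740e-04, -4.02203608e+01, -2.52268839e+01,  6.94613624e-02,
        3.52458400e-02, -8.13886209e-05]), 'tool_pos': array([0.2356737 , 0.46887486, 0.23817187]), 'tcp_rot': array([-3.14038984e+00, -2.64075332e-04,  2.67576454e+00]), 'force': array([ 0.22045095, -0.27799056, -0.9194776 ]), 'wrist_torque': array([-0.00367245,  0.03183434,  0.00652396]), 'finger_force': 0.0, 'finger_gap': 0.08847793039749559}
scene {'camera_matrix': [[509.4671, 0.0, 315.3251], [0.0, 509.4671, 199.5146], [0.0, 0.0, 1.0]], 'dist_coeffs': [-0.0001, 0.0, 0.0, 0.0, 0.0], 'camera_from_world': [[-0.7531, 0.6577, -0.0198, 0.4408], [0.4685, 0.5149, -0.7179, -0.2442], [-0.462, -0.5499, -0.6958, 1.6852], [0.0, 0.0, 0.0, 1.0]]}
top {'camera_matrix': [[390.4496, 0.0, 311.925], [0.0, 390.4496, 202.9127], [0.0, 0.0, 1.0]], 'dist_coeffs': [-0.0868, 0.0, 0.0, 0.0, 0.0], 'camera_from_world': [[-0.0163, -0.9998, 0.006, 0.0745], [-0.9972, 0.0158, -0.0733, 0.6206], [0.0732, -0.0072, -0.9973, 0.9759], [0.0, 0.0, 0.0, 1.0]]}
{'camera_matrix': array([[312.69510714,   0.        , 317.86146743],
       [  0.        , 312.69510714, 197.96489634],
       [  0.        ,   0.        ,   1.        ]]), 'dist_coeffs': array([-0.0148767,  0.       ,  0.       ,  0.       ,  0.       ]), 'tool_from_camera': array([[ 4.21580527e-04, -9.65781524e-01, -2.59356645e-01,
         6.62298350e-02],
       [ 9.99998718e-01,  8.07732949e-04, -1.38231882e-03,
        -9.97942346e-04],
       [ 1.54450889e-03, -2.59355730e-01,  9.65780627e-01,
        -1.45425651e-01],
       [ 0.00000000e+00,  0.00000000e+00,  0.00000000e+00,
         1.00000000e+00]])}
```

View pics/scene0.png

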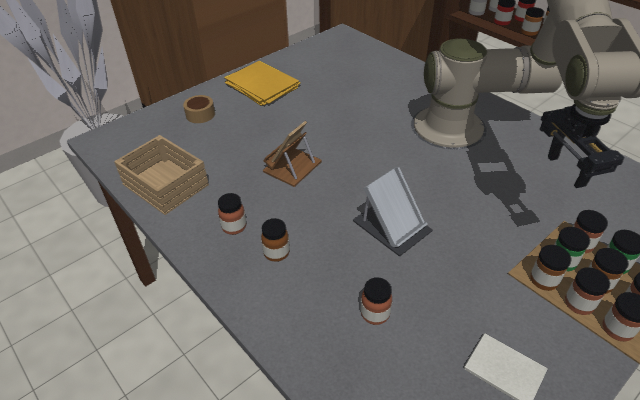

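View pics/top0.png

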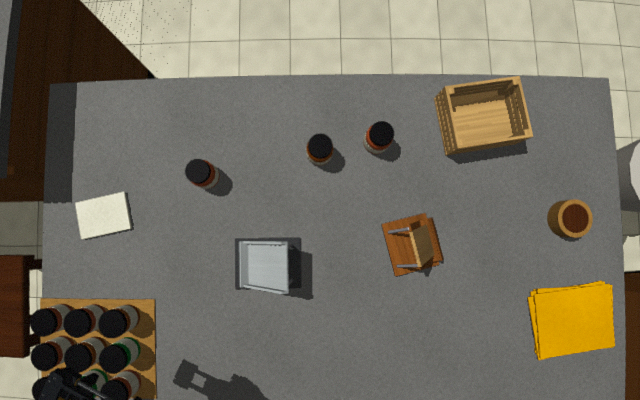

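The chute sits at about (270,265) in the top view and the rack with the lid at about (412,245). The jars are at (200,172), (319,148) and (380,135). Next I'll take enlarged crops and a depth-based point cloud.

```bash
cat > h.py <<'E'
import numpy as np,cv2
from plant import bot
def cloud(name,box,d):
    m=bot.camera_model(name);u0,v0,u1,v1=box
    u,v=np.meshgrid(np.arange(u0,u1),np.arange(v0,v1))
    z=d[v0:v1,u0:u1].ravel().astype(float)
    n=cv2.undistortPoints(np.stack([u.ravel(),v.ravel()],1).astype(float).reshape(-1,1,2),m["camera_matrix"],m["dist_coeffs"]).reshape(-1,2)
    T=np.linalg.inv(m["camera_from_world"])
    P=np.c_[n*z[:,None],z]@T[:3,:3].T+T[:3,3]
    return P.reshape(v1-v0,u1-u0,3)
def ransac(P,tol=.003,it=400,test=None):
    r=np.random.default_rng(0);best=None
    for _ in range(it):
        a,b,c=P[r.choice(len(P),3,replace=False)];n=np.cross(b-a,c-a)
        if np.linalg.norm(n)<1e-7: continue
        n/=np.linalg.norm(n);n*=np.sign(n[2])
        if test and not test(n): continue
        i=abs((P-a)@n)<tol
        if best is None or i.sum()>best.sum(): best=i
    Q=P[best];c=Q.mean(0);n=np.linalg.svd(Q-c)[2][2];n*=np.sign(n[2])
    return n,c,best
E
python3 - <<'E'
from h import *
t=cv2.imread("pics/top0.png");s=cv2.imread("pics/scene0.png")
a=cv2.resize(t[225:305,225:315],None,fx=4.4,fy=4.4,interpolation=cv2.INTER_CUBIC)
b=cv2.resize(t[205:285,370:460],None,fx=4.4,fy=4.4,interpolation=cv2.INTER_CUBIC)
cv2.imwrite("pics/c1.png",np.hstack([a,b]))
a=cv2.resize(s[110:195,250:340],None,fx=4.4,fy=4.4,interpolation=cv2.INTER_CUBIC)
b=cv2.resize(s[165:250,350:440],None,fx=4.4,fy=4.4,interpolation=cv2.INTER_CUBIC)
cv2.imwrite("pics/c2.png",np.hstack([a,b]))
D={n:np.load(f"pics/{n}0.npy") for n in("top","scene")}
for nm,bx in (("chute",dict(top=(230,232,304,302),scene=(352,165,435,252))),("rack",dict(top=(378,205,448,282),scene=(260,115,325,188)))):
  for cam in bx:
    P=cloud(cam,bx[cam],D[cam]).reshape(-1,3);P=P[(P[:,2]>.02)&(P[:,2]<.2)]
    lo,hi=(.75,.9) if nm=="rack" else (.5,.78)
    n,c,i=ransac(P,test=lambda n:(.3<n[2]<.8))
    Q=P[i]; up=np.array([0,0,1])-n[2]*n;up/=np.linalg.norm(up);x=np.cross(up,n)
    e=np.c_[(Q-c)@x,(Q-c)@up]
    print(nm,cam,len(P),i.sum(),"n",n.round(3),"tilt",np.degrees(np.arccos(n[2])).round(1),"az",np.degrees(np.arctan2(n[1],n[0])).round(2),"c",c.round(4),"zr",Q[:,2].min().round(3),Q[:,2].max().round(3),"ext",np.percentile(e,[1,99],0).round(4).tolist())
for cam,bxs in (("top",[(180,150,225,195),(300,125,345,170),(360,115,400,158)]),):
  for b in bxs:
    P=cloud(cam,b,D[cam]).reshape(-1,3);P=P[P[:,2]>.085];print("jar",P.mean(0).round(3))
E
```

```text
chute top 2141 1634 n [-0.009  0.767  0.641] tilt 50.1 az 90.67 c [0.4687 0.1701 0.0845] zr 0.02 0.143 ext [[-0.0522, -0.0826], [0.0507, 0.071]]
chute scene 2590 1570 n [-0.008  0.766  0.643] tilt 50.0 az 90.57 c [0.4696 0.1738 0.0803] zr 0.02 0.14 ext [[-0.061, -0.0777], [0.0514, 0.074]]
rack top 1312 689 n [ 0.17  -0.844  0.508] tilt 59.5 az -78.62 c [ 0.5152 -0.1979  0.098 ] zr 0.026 0.163 ext [[-0.0457, -0.0805], [0.0474, 0.0738]]
rack scene 792 233 n [ 0.235 -0.895  0.38 ] tilt 67.7 az -75.28 c [ 0.5182 -0.1761  0.1079] zr 0.027 0.161 ext [[-0.0606, -0.0869], [0.0503, 0.0556]]
jar [0.694 0.333 0.115]
jar [0.749 0.046 0.12 ]
jar [ 0.78  -0.103  0.106]
```

View pics/c1.png

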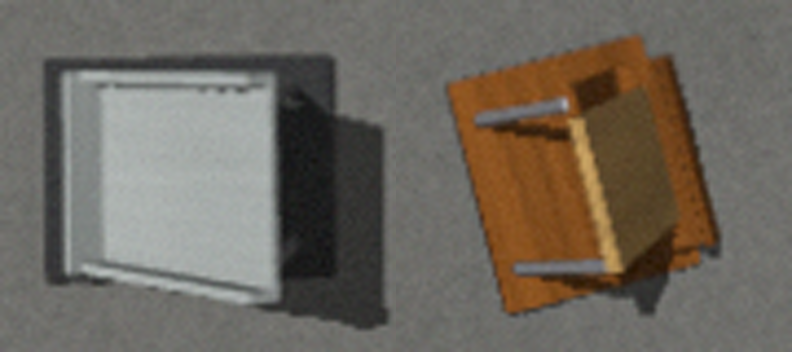

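View pics/c2.png

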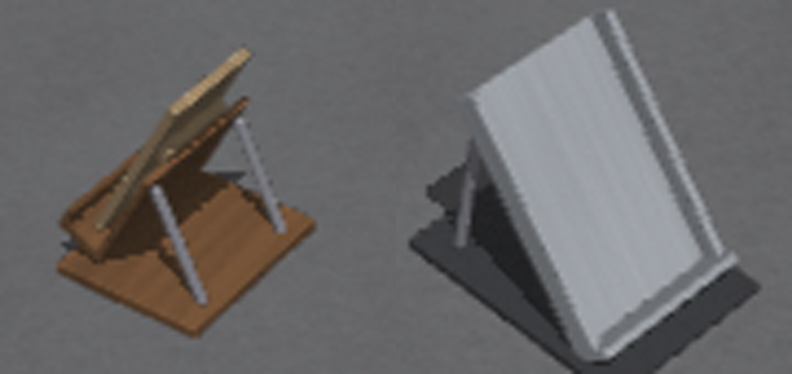

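The crops show the lid's smooth face towards world -y and the chute running downhill towards +y. Their headings differ by about 11°, so I can grip the lid across its side edges, let it pivot, and tip it onto the slope. Next I'll refine the lid and chute edges.

```bash
python3 - <<'E'
from h import *
D={n:np.load(f"pics/{n}0.npy") for n in("top","scene")}
P=cloud("top",(378,205,448,282),D["top"]).reshape(-1,3);P=P[(P[:,2]>.055)&(P[:,2]<.2)]
n,c,i=ransac(P,tol=.003,test=lambda n:(.4<n[2]<.6))
Q=P[i];Q=Q[Q[:,2]>.112];c=Q.mean(0)
x=np.cross([0,0,1],n);x/=np.linalg.norm(x);x=-x if x[0]<0 else x;up=np.cross(n,x)
print("n",n,"x",x,"up",up,len(Q))
xy=np.c_[(Q-c)@x,(Q-c)@up].astype(np.float32)
print(cv2.minAreaRect(xy), np.percentile(xy[:,0],[0,1,99,100]),xy[:,1].max(),"c",c)
mid=(xy[:,0].min()+xy[:,0].max())/2
end=c+x*mid+up*xy[:,1].max()-n*.004
print("lid_end est",end,"centre",end-up*.075,"x-width",np.ptp(xy[:,0]))
# chute head: corners from the top image (crop1 px 275,72 / 283,303 => outer corners)
m=bot.camera_model("top")
P=cloud("top",(230,232,304,302),D["top"]).reshape(-1,3);P=P[(P[:,2]>.02)&(P[:,2]<.2)]
n,c,i=ransac(P,tol=.002,test=lambda n:(.5<n[2]<.78));Q=P[i]
H=Q[(Q[:,2]>.08)&(Q[:,2]<.135)];print("chute x-range",np.percentile(H[:,0],[0,1,50,99,100]),"n",n,"max z",Q[Q[:,2]>.132].mean(0), "y at z=.138",(n@c-n[2]*.138-n[0]*.469)/n[1])
M=P[~i&(((P-c)@n)>.008)&(((P-c)@n)<.018)&(P[:,2]>.06)];print("walls x",np.sort(M[:,0])[[0,5,-5,-1]],len(M), np.median(M[M[:,0]>.469][:,0]),np.median(M[M[:,0]<.469][:,0]))
E
```

```text
n [ 0.17798992 -0.84287167  0.50782569] x [ 0.97842247  0.2066143  -0.        ] up [-0.10492405  0.49686807  0.86145984] 305
((-0.0015777982771396637, -0.0062692128121852875), (0.08036110550165176, 0.058001790195703506), 0.34656888246536255) [-0.04175047 -0.0405663   0.03826721  0.03869005] 0.022826228 c [ 0.51074753 -0.17182491  0.14268593]
lid_end est [ 0.50614336 -0.15742797  0.16031851] centre [ 0.51401266 -0.19469307  0.09570902] x-width 0.08044052
chute x-range [0.41770971 0.41841784 0.46658278 0.52109605 0.52160617] n [-0.00823469  0.76734194  0.64118526] max z [0.46837141 0.12715862 0.13595213] y at z=.138 0.12539086767788415
walls x [0.41161928 0.41231815 0.52865951 0.52879965] 180 0.5260211939651999 0.415582692087865
```

send_rows --plan '[8.8,1.36,-3.18,0,-0.045,8.8,1.36,-3.18,0,-0.045,8.8,1.36,-3.18,0,-0.045,8.8,1.36,-3.18,0,-0.045,8.8,1.36,-3.18,0,-0.045]' --grip_force 8

```text
clock: 0.52
tool_pos: [0.3039, 0.3085, 0.2385]
tcp_rot: [-3.141, -0.0, 2.449]
force: [1.5, 0.5, -0.2]
finger_gap: 0.0882
finger_force: 0.0
```

send_rows --plan '[8.8,1.36,-3.18,0,-0.045,8.8,1.36,-3.18,0,-0.045,8.8,1.36,-3.18,0,-0.045,8.8,1.36,-3.18,0,-0.045,8.8,1.36,-3.18,0,-0.045]'

```text
clock: 0.93
tool_pos: [0.372, 0.1494, 0.2386]
tcp_rot: [-3.142, -0.0, 2.224]
force: [1.1, 0.7, 0.4]
finger_gap: 0.0882
finger_force: 0.0
```

send_rows --plan '[8.8,1.36,-3.18,0,-0.045,8.8,1.36,-3.18,0,-0.045,8.8,1.36,-3.18,0,-0.045,8.8,1.36,-3.18,0,-0.045,8.8,1.36,-3.18,0,-0.045]'

```text
clock: 1.35
tool_pos: [0.44, -0.0097, 0.2386]
tcp_rot: [-3.141, -0.0, 1.998]
force: [0.5, 1.0, -0.2]
finger_gap: 0.088
finger_force: 0.0
```

send_rows --plan '[8.8,1.36,-3.18,0,-0.045,8.8,1.36,-3.18,0,-0.045,8.8,1.36,-3.18,0,-0.045,8.8,1.36,-3.18,0,-0.045,8.8,0,0,0,0]'

```text
clock: 1.77
tool_pos: [0.4953, -0.1397, 0.2378]
tcp_rot: [-3.141, 0.001, 1.814]
force: [0.5, 0.6, -0.9]
finger_gap: 0.0877
finger_force: 0.0
```

```bash
cat >> h.py <<'E'
from scipy.spatial.transform import Rotation as Ro
def wcloud():
    s=bot.sense();p,d=bot.camera("wrist");m=bot.camera_model("wrist")
    u,v=np.meshgrid(np.arange(640),np.arange(400));z=d.ravel().astype(float)
    n=cv2.undistortPoints(np.stack([u.ravel(),v.ravel()],1).astype(float).reshape(-1,1,2),m["camera_matrix"],m["dist_coeffs"]).reshape(-1,2)
    T=m["tool_from_camera"];C=np.c_[n*z[:,None],z]@T[:3,:3].T+T[:3,3]
    W=C@Ro.from_euler("xyz",s["tcp_rot"]).as_matrix().T+s["tool_pos"]
    W[z==0]=np.nan
    return p,W.reshape(400,640,3),s
E
python3 - <<'E'
from h import *
p,W,s=wcloud();cv2.imwrite("pics/w1.png",p)
print(s["tool_pos"],s["tcp_rot"])
P=W.reshape(-1,3);k=(P[:,2]>.125)&(P[:,2]<.175)&(np.abs(P[:,0]-.51)<.08)&(np.abs(P[:,1]+.16)<.06)
Q=P[k];print(len(Q),Q.min(0),Q.max(0))
T=Q[Q[:,2]>Q[:,2].max()-.006];
r=cv2.minAreaRect(T[:,:2].astype(np.float32)*1000);print(r,cv2.boxPoints(r).round(1).tolist())
E
```

```text
[ 0.49529497 -0.1397039   0.23779329] [-3.14089526e+00  5.98918805e-04  1.81449279e+00]
1598 [ 0.46656451 -0.19096027  0.12505814] [ 0.54795038 -0.14867424  0.16015151]
((505.97998046875, -161.79281616210938), (79.90808868408203, 9.896958351135254), 12.751734733581543) [[465.8999938964844, -165.8000030517578], [468.1000061035156, -175.39999389648438], [546.0, -157.8000030517578], [543.9000244140625, -148.10000610351562]]
```

View pics/w1.png

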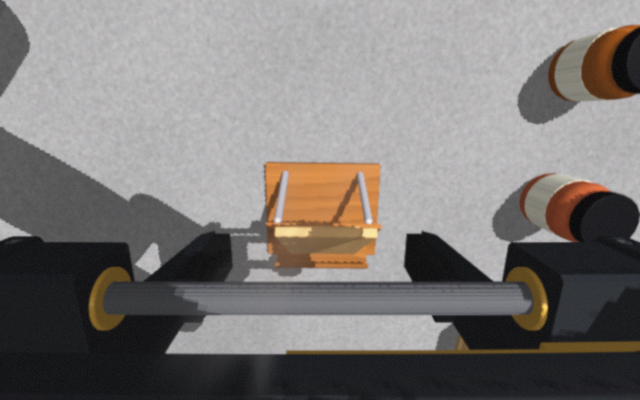

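send_rows --plan '[8.8,0.65,-1.5,0,-0.017,8.8,0.65,-1.45,0,-0.017,8.8,0,0,-2.5,0,8.8,0,0,-2.5,0,8.8,0,0,0,0]'

```text
clock: 2.23
tool_pos: [0.5053, -0.1628, 0.1847]
tcp_rot: [-3.136, -0.006, 1.788]
force: [-0.0, 0.6, -1.0]
finger_gap: 0.0879
finger_force: 0.0
```

```bash
python3 - <<'E'
from h import *
p,W,s=wcloud();cv2.imwrite("pics/w2.png",p)
R=Ro.from_euler("xyz",s["tcp_rot"]).as_matrix()
print(s["tool_pos"],s["tcp_rot"])
P=W.reshape(-1,3);k=(P[:,2]>.12)&(P[:,2]<.175)&(np.abs(P[:,0]-.51)<.08)&(np.abs(P[:,1]+.16)<.06)
Q=(P[k]-s["tool_pos"])@R
Z=P[k][:,2]
print(len(Q))
for lo in (.12,.13,.14,.15): 
  q=Q[(Z>lo)&(Z<lo+.01)]
  if len(q): print(lo,len(q),"tool y range",np.percentile(q[:,1],[0,2,98,100]).round(4),"tool x",q[:,0].min().round(4),q[:,0].max().round(4))
T=Q[Z>Z.max()-.006];r=cv2.minAreaRect(T[:,:2].astype(np.float32)*1000);print(r)
E
```

```text
[ 0.50526858 -0.1628153   0.18466207] [-3.13579297 -0.00556703  1.78777875]
2929
0.12 235 tool y range [-0.0377 -0.0358  0.0392  0.0412] tool x -0.0241 -0.0177
0.13 265 tool y range [-0.0372 -0.0352  0.039   0.0413] tool x -0.0184 -0.012
0.14 322 tool y range [-0.0376 -0.0361  0.0387  0.0409] tool x -0.0128 -0.0063
0.15 2102 tool y range [-0.0386 -0.0365  0.0392  0.0415] tool x -0.0067 0.0059
((0.6160483360290527, 1.4196357727050781), (80.07654571533203, 9.754398345947266), 89.29268646240234)
```

View pics/w2.png

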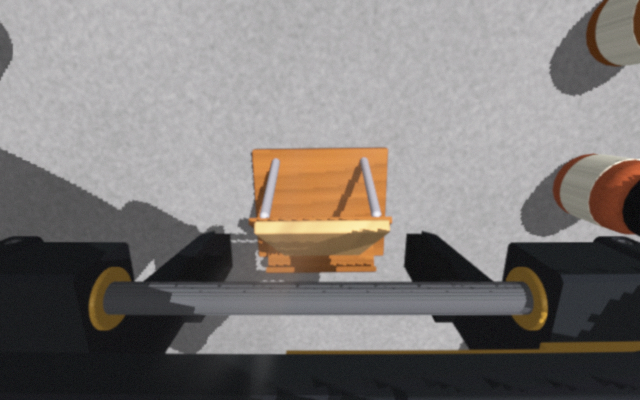

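send_rows --plan '[8.8,0.15,-0.7,0,0,8.8,0,0,-2.2,0,8.8,0,0,-2.2,0,8.8,0,0,-2.2,0,8.8,0,0,0,0]'

```text
clock: 2.7
tool_pos: [0.5079, -0.1712, 0.1209]
tcp_rot: [-3.139, -0.003, 1.787]
force: [-0.2, 0.1, -0.9]
finger_gap: 0.0877
finger_force: 0.0
```

send_rows --plan '[8.8,0,0,0,0,8.8,0,0,0,0]'

```text
clock: 2.87
tool_pos: [0.5097, -0.1722, 0.1249]
tcp_rot: [3.139, 0.002, 1.787]
force: [-0.1, 0.3, 0.5]
finger_gap: 0.0878
finger_force: 0.0
```

```bash
python3 - <<'E'
from h import *
p,W,s=wcloud();cv2.imwrite("pics/w3.png",p)
R=Ro.from_euler("xyz",s["tcp_rot"]).as_matrix()
print(s["tool_pos"],s["tcp_rot"],s["force"])
P=W.reshape(-1,3);k=(P[:,2]>.11)&(P[:,2]<.175)&(np.abs(P[:,0]-.51)<.08)&(np.abs(P[:,1]+.16)<.06)
Q=(P[k]-s["tool_pos"])@R;Z=P[k][:,2]
q=Q[(Z>.145)&(abs(Q[:,1])<.05)];print(len(q),np.percentile(q,[0,2,98,100],axis=0).round(4))
E
```

```text
[ 0.5096594  -0.17216858  0.12489024] [3.13926516e+00 2.20987525e-03 1.78705290e+00] [-0.08801722  0.30881874  0.45392164]
6256 [[-0.0113 -0.05   -0.0458]
 [-0.0089 -0.0487 -0.0446]
 [ 0.0154  0.0487 -0.0212]
 [ 0.0163  0.05   -0.02  ]]
```

View pics/w3.png

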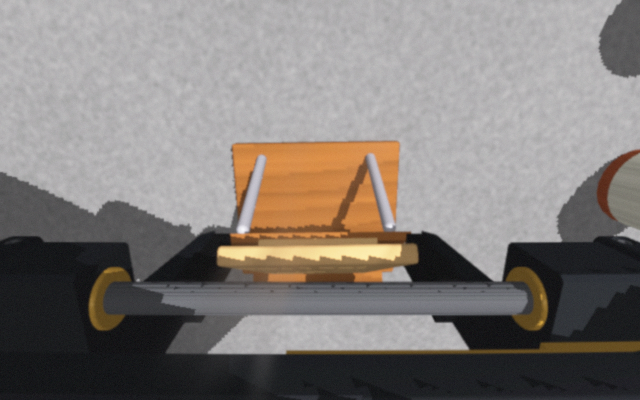

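The lid's top edge spans columns 217–417 and is centred between the fingers, with no contact. I'll close the gripper.

send_rows --plan '[7.6,0,0,0,0,7.6,0,0,0,0,7.6,0,0,0,0,7.6,0,0,0,0,7.6,0,0,0,0]' --grip_force 10

```text
clock: 3.33
tool_pos: [0.5093, -0.1719, 0.1241]
tcp_rot: [3.14, 0.002, 1.787]
force: [0.4, 1.6, 6.8]
finger_gap: 0.0797
finger_force: 10.0
```

send_rows --plan '[7.6,0,0,0,0,7.6,0,0,0.5,0,7.6,0,0,1,0,7.6,0,0,0,0,7.6,0,0,0,0]'

```text
clock: 3.75
tool_pos: [0.5089, -0.1717, 0.1384]
tcp_rot: [3.141, 0.001, 1.787]
force: [-0.0, 0.4, -1.7]
finger_gap: 0.0799
finger_force: 10.0
```

send_rows --plan '[7.6,0,0,1.5,0,7.6,0,0,2,0,7.6,0,-0.2,2,0,7.6,0,-0.2,2,0,7.6,0,0,2,0]'

```text
clock: 4.17
tool_pos: [0.5085, -0.1757, 0.2334]
tcp_rot: [-3.141, -0.0, 1.787]
force: [-0.4, 0.2, -1.3]
finger_gap: 0.0799
finger_force: 10.0
```

send_rows --plan '[7.6,0,0,2,0,7.6,0,0,2,0,7.6,0,0,1.5,0,7.6,0,0,0,0,7.6,0,0,0,0]'

```text
clock: 4.58
tool_pos: [0.5087, -0.1756, 0.2874]
tcp_rot: [3.141, 0.0, 1.787]
force: [0.6, -0.0, -2.3]
finger_gap: 0.0799
finger_force: 10.0
```

```bash
python3 - <<'E'
from h import *
p,d=bot.camera("scene");q,_=bot.camera("wrist");print(bot.sense()["tool_pos"],bot.sense()["force"])
cv2.imwrite("pics/s4.png",np.vstack([cv2.resize(p[40:200,200:420],None,fx=2.4,fy=2.4),cv2.resize(q,None,fx=.825,fy=.5)]))
E
```

```text
[ 0.50831788 -0.17542934  0.28620756] [ 0.37766572 -0.05719069 -2.80101947]
```

View pics/s4.png

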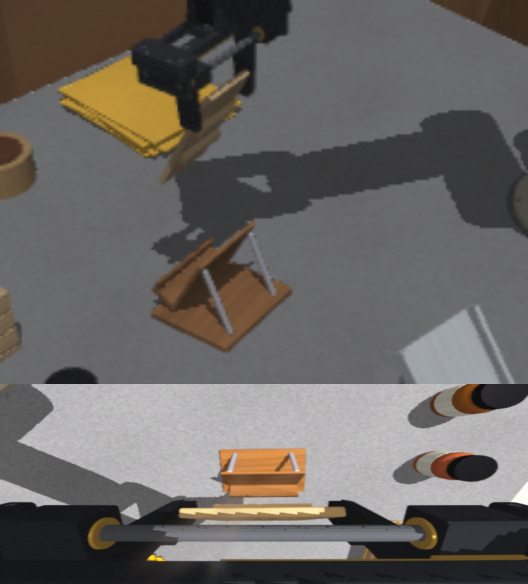

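The lid is held and lifted clear, still leaning. I'll ease the grip so it swings towards hanging, then measure its tilt.

send_rows --plan '[7.6,0,0,0,0,7.6,0,0,0,0,7.6,0,0,0,0,7.6,0,0,0,0]' --grip_force 4

```text
clock: 5.02
tool_pos: [0.5087, -0.1756, 0.2874]
tcp_rot: [-3.141, -0.0, 1.787]
force: [0.4, -0.8, -1.9]
finger_gap: 0.0798
finger_force: 4.0
```

```bash
cat >> h.py <<'E'
def lidplane(rx=.05,up=.03,dn=.15):
    s=bot.sense();p,d=bot.camera("scene");P=cloud("scene",(0,0,640,400),d).reshape(-1,3)
    R=Ro.from_euler("xyz",s["tcp_rot"]).as_matrix();G=s["tool_pos"]-.019*R[:,2]
    L=(P-G)@np.c_[R[:,1],-R[:,0],[0,0,1]]  # lid x, horizontal(-tool x = smooth side), up
    Q=L[(abs(L[:,0])<.036)&(L[:,2]<-.025)&(L[:,2]>-dn)&(abs(L[:,1])<.14)]
    n,c,i=ransac(Q,tol=.003);
    if n[1]<0:n=-n
    print("G",G.round(4),"N",len(Q),i.sum(),"n",n.round(3),"tilt deg (+: smooth up)",np.degrees(np.arctan2(n[2],n[1])).round(1),"c",c.round(4),"zmin",Q[i][:,2].min().round(4))
    return p
E
python3 - <<'E'
from h import *
p=lidplane();s=bot.sense();print(s["tool_pos"],s["finger_gap"],s["finger_force"])
E
```

```text
G [ 0.5087 -0.1756  0.3064] N 414 270 n [-0.001  0.961  0.277] tilt deg (+: smooth up) 16.1 c [ 0.0036  0.0161 -0.0793] zmin -0.1294
[ 0.5086829  -0.17560313  0.28751007] 0.0800792005722672 3.9998944268154446
```

send_rows --plan '[7.6,-0.1,0.8,0,-0.01,7.6,-0.2,1.4,0,-0.01,7.6,-0.2,2,0,-0.01,7.6,-0.2,2.2,0,-0.01,7.6,-0.2,2.2,0,-0.01]'

```text
clock: 5.48
tool_pos: [0.4993, -0.0883, 0.2877]
tcp_rot: [-3.142, -0.0, 1.735]
force: [0.5, -0.7, -1.5]
finger_gap: 0.0798
finger_force: 4.0
```

send_rows --plan '[7.6,-0.2,2.2,0,-0.01,7.6,-0.2,2.2,0,-0.01,7.6,-0.2,2.2,0,-0.01,7.6,-0.2,2.2,0,-0.01,7.6,-0.2,2.2,0,-0.01]'

```text
clock: 5.9
tool_pos: [0.4892, 0.0219, 0.2878]
tcp_rot: [3.141, -0.0, 1.686]
force: [0.5, 0.0, -1.2]
finger_gap: 0.0798
finger_force: 4.0
```

send_rows --plan '[7.6,-0.2,2.2,0,-0.01,7.6,-0.2,2.2,0,-0.01,7.6,-0.2,2.2,0,-0.01,7.6,-0.2,2.2,0,-0.01,7.6,-0.2,2.2,0,-0.01]'

```text
clock: 6.32
tool_pos: [0.4791, 0.1319, 0.2878]
tcp_rot: [3.141, -0.0, 1.636]
force: [0.9, 1.0, -1.2]
finger_gap: 0.0795
finger_force: 4.0
```

send_rows --plan '[7.6,-0.2,2.2,0,-0.01,7.6,-0.2,2.2,0,-0.01,7.6,-0.2,2.1,0,-0.012,7.6,-0.2,1.6,0,-0.012,7.6,0,0.7,0,-0.012]'

```text
clock: 6.73
tool_pos: [0.4708, 0.2206, 0.2877]
tcp_rot: [-3.142, -0.001, 1.582]
force: [1.1, 0.4, -1.8]
finger_gap: 0.0802
finger_force: 4.0
```

send_rows --plan '[7.6,0,0,0,0,7.6,0,0,0,0,7.6,0,0,0,0]'

```text
clock: 6.98
tool_pos: [0.4716, 0.218, 0.2877]
tcp_rot: [-3.142, 0.0, 1.581]
force: [0.6, -1.4, -1.7]
finger_gap: 0.0799
finger_force: 4.0
```

```bash
python3 - <<'E'
from h import *
lidplane();s=bot.sense();print(s["tool_pos"],s["tcp_rot"],s["finger_gap"],s["force"])
p,W,s=wcloud();cv2.imwrite("pics/w5.png",p)
E
```

```text
G [0.4716 0.218  0.3067] N 448 299 n [-0.001  0.971  0.239] tilt deg (+: smooth up) 13.8 c [ 0.0041  0.0107 -0.0756] zmin -0.1303
[0.47169668 0.21787536 0.28776346] [3.14156291e+00 1.23711279e-04 1.58030157e+00] 0.07995950760104419 [-0.04957021 -0.31410374 -1.56756389]
```

send_rows --plan '[7.6,-0.15,0,-1.5,0,7.6,0,0,-2.5,0,7.6,0,0,-3,0,7.6,0,0,-2.4,0,7.6,0,0,-1,0]'

```text
clock: 7.5
tool_pos: [0.4691, 0.2176, 0.1808]
tcp_rot: [-3.137, 0.001, 1.58]
force: [-0.2, -0.1, -1.4]
finger_gap: 0.0802
finger_force: 4.0
```

send_rows --plan '[7.6,0,-0.8,-0.1,0,7.6,0,-0.9,-0.15,0,7.6,0,-0.9,-0.1,0,7.6,0,0,0,0,7.6,0,0,0,0]'

```text
clock: 7.92
tool_pos: [0.4708, 0.1917, 0.1813]
tcp_rot: [3.14, -0.0, 1.579]
force: [0.5, 0.3, -2.3]
finger_gap: 0.0801
finger_force: 4.0
```

```bash
python3 - <<'E'
from h import *
p=lidplane(dn=.115);s=bot.sense();print(s["tool_pos"],s["tcp_rot"],s["finger_gap"],s["force"])
cv2.imwrite("pics/s5.png",cv2.resize(p[90:260,320:500],None,fx=3.2,fy=3.2))
E
```

```text
G [0.4707 0.1917 0.2003] N 763 280 n [-0.009  1.     0.024] tilt deg (+: smooth up) 1.4 c [ 0.0033 -0.003  -0.0693] zmin -0.1147
[0.47062625 0.19206512 0.1810714 ] [ 3.14005677e+00 -2.84939613e-04  1.57998169e+00] 0.08001343514656686 [-0.50051121  0.85004008 -1.76119152]
```

View pics/s5.png

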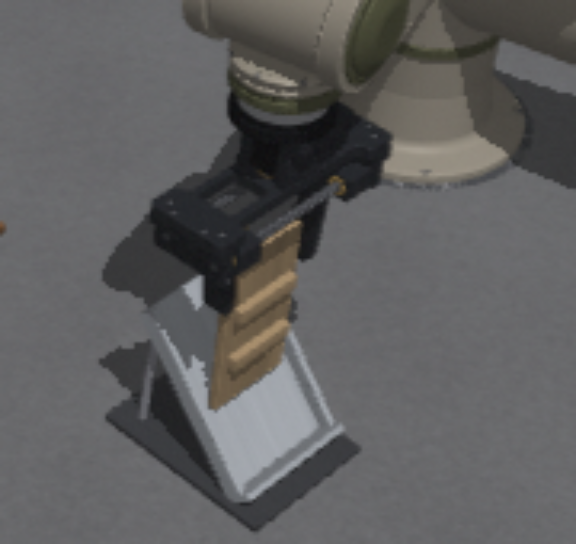

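The lid is pivoting as planned: it is nearly vertical, with its lower end on the slope at about (212–275, 390). It looks off-centre, so I'll check the lateral offset.

```bash
python3 - <<'E'
from h import *
p,d=bot.camera("scene");P=cloud("scene",(330,100,450,260),d).reshape(-1,3)
L=P[(P[:,2]>.085)&(P[:,2]<.17)&(abs(P[:,1]-.195)<.013)]
print("lid x",np.percentile(L[:,0],[0,2,98,100]).round(4),len(L))
n=np.array([-.0085,.7667,.642]);H=np.array([.47,.1254,.138])
o=(P-H)@n
S=P[(abs(o)<.003)&(P[:,2]>.02)&(P[:,2]<.055)];print("sheet low x",np.percentile(S[:,0],[0,1,99,100]).round(4),len(S))
W=P[(o>.011)&(o<.017)&(P[:,2]>.03)&(P[:,2]<.15)];print("wall tops x",[W[(W[:,0]>.5)&(abs(W[:,0]-.47)<.075)][:,0].mean(),W[(W[:,0]<.44)][:,0].mean()])
E
```

```text
lid x [0.4156 0.436  0.5144 0.5332] 485
sheet low x [0.4163 0.4174 0.5294 0.5308] 434
wall tops x [np.float64(0.5257600327426348), np.float64(0.41879662081677255)]
```

send_rows --plan '[7.6,-0.1,-0.9,-0.05,0,7.6,-0.1,-0.8,-0.05,0,7.6,-0.1,-0.8,-0.1,0,7.6,0,-0.75,-0.15,0,7.6,0,-0.75,-0.15,0]'

```text
clock: 8.43
tool_pos: [0.4671, 0.1514, 0.1751]
tcp_rot: [-3.142, -0.0, 1.58]
force: [0.5, 0.1, -1.9]
finger_gap: 0.0798
finger_force: 4.0
```

send_rows --plan '[7.6,0,-0.7,-0.2,0,7.6,0,-0.7,-0.25,0,7.6,0,-0.65,-0.25,0,7.6,0,-0.6,-0.3,0,7.6,0,0,0,0]'

```text
clock: 8.85
tool_pos: [0.4671, 0.1249, 0.1646]
tcp_rot: [-3.141, 0.0, 1.58]
force: [-0.2, -0.3, -2.0]
finger_gap: 0.0798
finger_force: 4.0
```

send_rows --plan '[7.6,0,-0.5,-0.3,0,7.6,0,-0.4,-0.25,0,7.6,0,-0.4,-0.25,0,7.6,0,0,0,0,7.6,0,0,0,0]'

```text
clock: 9.27
tool_pos: [0.4671, 0.1127, 0.1571]
tcp_rot: [-3.141, 0.0, 1.581]
force: [0.7, 0.3, -0.9]
finger_gap: 0.0801
finger_force: 4.0
```

```bash
python3 - <<'E'
from h import *
s=bot.sense();print(s["tool_pos"],s["tcp_rot"],s["finger_gap"],s["force"])
p,d=bot.camera("scene");P=cloud("scene",(330,80,450,260),d).reshape(-1,3)
G=s["tool_pos"]+[0,0,.019]
Q=P[(abs(P[:,0]-G[0])<.034)&(P[:,2]>.06)&(P[:,2]<G[2]-.02)&(P[:,1]>.1)&(P[:,1]<.24)]
n,c,i=ransac(Q,tol=.002);H=np.array([.47,.1254,.138]);n0=np.array([-.0085,.7667,.642])
print(n.round(3),"slope",np.degrees(np.arccos(n[2])).round(1),i.sum(),len(Q),"off sheet",((Q[i]-H)@n0).min().round(4),((Q[i]-H)@n0).max().round(4))
E
```

```text
[0.46712413 0.11272739 0.15706387] [-3.14113457e+00  8.91688368e-05  1.58063598e+00] 0.08014160165834924 [ 0.66434612  0.33582974 -0.85434205]
[0.019 0.775 0.631] slope 50.9 442 904 off sheet 0.0058 0.0127
```

send_rows --plan '[7.6,0,-0.3,-0.25,0,7.6,0,-0.25,-0.2,0,7.6,0,0,0,0,7.6,0,0,0,0]'

```text
clock: 9.65
tool_pos: [0.4672, 0.1073, 0.1527]
tcp_rot: [3.142, 0.0, 1.581]
force: [0.2, 1.0, -1.6]
finger_gap: 0.0797
finger_force: 4.0
```

send_rows --plan '[7.6,0,-0.2,-0.15,0,7.6,0,0,0,0,7.6,0,0,0,0]'

```text
clock: 9.9
tool_pos: [0.4672, 0.1053, 0.1512]
tcp_rot: [3.141, 0.0, 1.581]
force: [0.9, 1.3, 0.0]
finger_gap: 0.0802
finger_force: 4.0
```

```bash
python3 - <<'E'
from h import *
s=bot.sense();print(s["tool_pos"],s["finger_gap"],s["force"])
p,d=bot.camera("scene");P=cloud("scene",(330,80,450,260),d).reshape(-1,3)
H=np.array([.47,.1254,.138]);n0=np.array([-.0085,.7667,.642]);t=np.array([0,.642,-.7667])
o=(P-H)@n0;a=(P-H)@t
for lo in range(-30,165,15):
  k=(a*1000>lo)&(a*1000<lo+15)&(abs(P[:,0]-.468)<.03)&(abs(o)<.05)
  if k.sum(): print(lo,np.percentile(o[k]*1000,[5,25,50,75,95]).round(1),k.sum())
cv2.imwrite("pics/s6.png",cv2.resize(p[90:260,320:500],None,fx=3.2,fy=3.2))
E
```

```text
[0.46724722 0.10532727 0.15120672] 0.08019193405558195 [0.91636842 1.33575622 0.01462998]
-30 [0.5 2.3 3.8 5.1 7.3] 114
-15 [ 4.  11.2 13.3 15.3 16.9] 121
0 [ 6.1  7.9  9.3 10.6 12.4] 113
15 [ 8.3 10.5 11.9 13.4 15.9] 117
30 [11.4 14.9 21.5 23.9 26.3] 135
45 [15.  16.9 18.3 20.4 23.6] 96
60 [16.6 18.8 20.1 21.7 24.1] 115
75 [18.8 21.8 23.  24.8 26.3] 114
90 [-3.6 -0.9  0.9  2.3 23.6] 53
105 [-3.2 -1.1  0.   1.5  3.1] 107
120 [-3.5 -1.2 -0.1  0.8  3.7] 104
135 [-3.9 -1.6 -0.   1.5  3.5] 100
150 [-2.9 -1.   0.5  2.6 20.1] 130
```

View pics/s6.png

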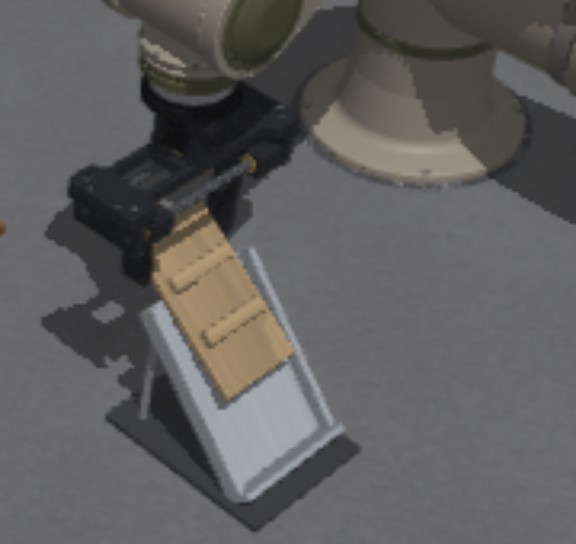

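The lid is on the upper slope with its cleats up, but its lower end stands about 14 mm off the sheet because I pushed the top slightly too far. I'll back off so it settles flat.

send_rows --plan '[7.6,0,0.2,0.2,0,7.6,0,0.3,0.2,0,7.6,0,0,0,0,7.6,0,0,0,0]' --grip_force 3

```text
clock: 10.28
tool_pos: [0.4672, 0.1106, 0.1553]
tcp_rot: [3.141, 0.0, 1.581]
force: [0.1, 0.4, -0.5]
finger_gap: 0.0796
finger_force: 3.0
```

```bash
cat >> h.py <<'E'
def prof():
    s=bot.sense();print(s["tool_pos"],s["finger_gap"],s["force"])
    p,d=bot.camera("scene");P=cloud("scene",(330,80,450,260),d).reshape(-1,3)
    H=np.array([.47,.1254,.138]);n0=np.array([-.0085,.7667,.642]);t=np.array([0,.642,-.7667])
    o=(P-H)@n0;a=(P-H)@t
    for lo in range(-30,165,15):
      k=(a*1000>lo)&(a*1000<lo+15)&(abs(P[:,0]-.468)<.03)&(abs(o)<.05)
      if k.sum(): print(lo,np.percentile(o[k]*1000,[25,50,75]).round(1),k.sum())
    return p
E
python3 -c "
from h import *
prof()"
```

```text
[0.46720073 0.11055561 0.15531599] 0.07961948498634845 [ 0.07921721  0.44684286 -0.46521501]
-30 [7.6 8.6 9.9] 108
-15 [11.7 15.2 16.9] 131
0 [ 7.1  8.4 10.1] 90
15 [7.4 8.6 9.8] 109
30 [ 8.8 12.1 16. ] 127
45 [ 8.4 11.  15.8] 90
60 [ 6.9  8.3 10.1] 106
75 [6.5 8.3 9.5] 105
90 [-0.3  2.3  6.2] 86
105 [-1.4 -0.3  1.4] 99
120 [-1.7 -0.1  1.3] 104
135 [-1.5 -0.   1.3] 104
150 [-0.6  1.   3.3] 131
```

The lid's top surface is now a uniform 8 mm off the sheet, so it lies flat, with its lower end about 70 mm up from the stop. I'll open the gripper.

send_rows --plan '[8.8,0,0,0,0,8.8,0,0,0,0,8.8,0,0,0,0,8.8,0,0,0,0,8.8,0,0,0,0]'

```text
clock: 10.75
tool_pos: [0.4672, 0.1103, 0.1553]
tcp_rot: [3.142, 0.0, 1.581]
force: [0.4, 0.7, -0.3]
finger_gap: 0.0881
finger_force: 0.0
```

send_rows --plan '[8.8,0,0,0,0,8.8,0,0,0,0,8.8,0,0,0,0,8.8,0,0,0,0,8.8,0,0,0,0]'

```text
clock: 11.17
tool_pos: [0.4672, 0.1104, 0.1552]
tcp_rot: [-3.142, -0.0, 1.581]
force: [0.5, 0.2, -0.3]
finger_gap: 0.088
finger_force: 0.0
```

```bash
python3 -c "
from h import *
p=prof();cv2.imwrite('pics/s7.png',cv2.resize(p[90:260,320:500],None,fx=3.2,fy=3.2))"
```

```text
[0.46720485 0.11037602 0.15521386] 0.08798551086303057 [ 0.50474541  0.20244268 -0.31485063]
-15 [-0.6  0.2  1. ] 6
0 [-1.1  0.4  2.1] 126
15 [6.5 7.6 9. ] 112
30 [6.  7.8 9.4] 108
45 [ 7.1  8.4 10.5] 123
60 [11.2 14.9 16.4] 101
75 [6.4 8.  9.4] 108
90 [6.5 7.7 9.5] 108
105 [11.9 14.4 16.4] 123
120 [6.9 8.1 9.3] 93
135 [6.6 8.  9.8] 104
150 [ 7.1  8.7 11. ] 125
```

View pics/s7.png

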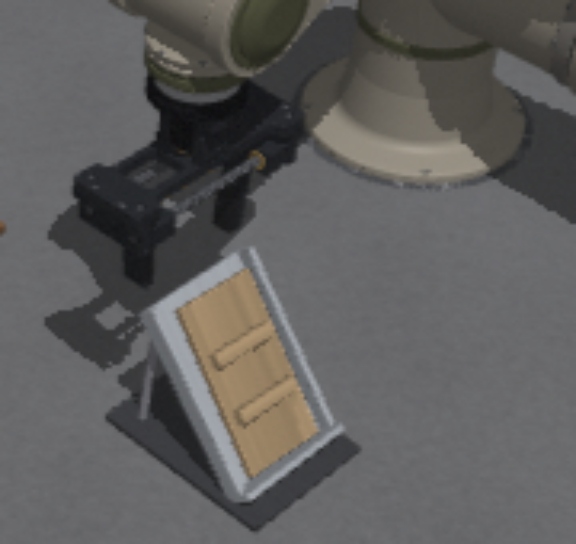

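The lid slid down and rests square at the stop, cleats up. I'll retreat up and away from the chute, then hand in.

send_rows --plan '[8.8,0,-0.5,1,0,8.8,0,-0.5,2,0,8.8,0,0,2,0,8.8,0,0,2,0,8.8,0,0,1,0]'

```text
clock: 11.63
tool_pos: [0.4678, 0.1, 0.2381]
tcp_rot: [3.138, 0.0, 1.581]
force: [0.9, 0.4, 0.2]
finger_gap: 0.0881
finger_force: 0.0
```

send_rows --plan '[8.8,0,0,0,0,8.8,0,0,0,0,8.8,0,0,0,0]'

```text
clock: 11.88
tool_pos: [0.4668, 0.1003, 0.2342]
tcp_rot: [-3.14, -0.0, 1.581]
force: [0.8, 0.3, 0.4]
finger_gap: 0.0878
finger_force: 0.0
```

```bash
python3 -c "
from plant import bot
print(bot.sense()['tool_pos'],bot.sense()['dq'].round(3));print(bot.job_done())"
```

```text
[0.46675194 0.10030898 0.23418671] [-0.     0.006  0.003  0.     0.002  0.001]
the job is handed in; nothing more can be done
None
```

The lid lies cleats up against the chute's stop after sliding down by itself, the arm is clear and the jars were never approached; I handed the job in at about 12 s of the 42 s, and no verdict came back.

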